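Slide the vial tray home under the low counter riser

ROBOT

A 6-joint arm with a two-finger parallel gripper is mounted at the origin on the work surface. World frame = base frame: x ahead of the robot, y to its left, z up, the work surface at z = 0. Lengths are in m, angles in rad, forces in N, time in s.
With the tool pointing down it reaches from about 0.35 to 0.925 m from the base axis. Payload 6.4 kg.
Tool frame: the origin (TCP) lies at the very end of the fingers, on their centre line; the grasp point (between the pads) lies 19 mm behind it; z points along the fingers, y is the direction in which the jaws open and shut (so a half turn about z gives the same grasp; the last joint's range is limited). The gripper opens to 94 mm and grips with 3 to 60 N. Pads are 16 mm wide; open, the fingers measure 119 mm over their backs; the gripper's body (75 mm by 177 mm) begins 78 mm behind the grasp point.
Start: joints at [1.036, 0.245, 1.558, -0, 1.339, -0.174], TCP at [0.229, 0.608, 0.205] pointing down, gripper open.
Joint ranges: [-3.13, 3.13], [-1.02, 2.26], [0.13, 2.54], [-0.95, 4.09], [0.21, 2.88], [-2.74, 2.74]. Speed limits (rad/s): [2.57, 2.57, 3.14, 3.14, 3.14, 3.14].

INTERFACE

Orientations are given as a unit quaternion [w, x, y, z].
In Python, from cell import bot, imaging, sign_off gives the robot as it stands. The module is installed in compiled form; this text tells all that it offers. Calls block until the motion is done:
- bot.goto(position, orientation): joint-space move of the TCP to a pose.
- bot.movel(position, rotation=None, v=0.15): straight line of the TCP; rotation=None keeps the orientation; v is the mean speed in m/s.
- bot.move_joints(angles): joint-space move.
- bot.gripper_to(opening): finger opening in m; the grip force is fixed at half the most; returns when the fingers have stopped.
- bot.pause(seconds).
- bot.inverse_kinematics(position, orientation): joint angles nearest the present ones, or None.
- imaging.camera(name): name is "scene" or "top"; returns a dict with "color" (480x640x3 uint8, red, green, blue), "range_z" (480x640 float32, m along the optical axis (not along the pixel's ray), 0 where there is no reading), "fovy" (degrees; the focal length in pixels is half the picture's height over the tangent of half this angle, whatever the lens; pixels are square), "cx", "cy" (the principal point, pixels), "cam_to_world" (4x4, takes a point from camera to world coordinates). Camera axes: x right, y down, z forward; pixel columns grow to the right and rows downward; lengths in m; the calibration is good to about 2 mm. A picture is of the moment at which its call begins.
A pose or a line that the arm cannot do raises bot.PlanningError and nothing moves.
- sign_off(): hands the job in, once; it reports no verdict.
Trained networks look in the newest picture that a camera, given by its name, has taken for a name from the list of things; names that differ only in an ending like _2 or _b are one class to them, and where a whole thing is asked for, a point or a joint stands for the part that bears it (a point fixed in the world has none). Each returns a list of dicts, best first, with "score" (0 to 1); they miss things now and then, are a little off and sometimes report something else, mostly with a low value. They report only what shows in the picture. A call takes as long as a camera call.
- imaging.boxes_of(camera, thing): "extent" ([left, top, width, height] in pixels, round what is visible of it).
Readings, each from a call of its own:
- bot.read_time(): time.
- bot.read_q(): joint angles.
- bot.read_qvel(): joint speeds.
- bot.read_tau(): joint torques, N m.
- bot.read_tool_pos(): TCP position.
- bot.read_orientation(): TCP orientation.
- bot.read_wrist_force(): force on the tool from outside, world axes, zero at the start.
- bot.read_wrist_torque(): the same for the moment, N m.
- bot.read_gripper_width(): finger opening in m.
Only numpy, scipy, OpenCV 4.12 (cv2) and the standard library are available. Lean on these libraries where they do the work, as an engineer would, in place of code of your own. Each camera call takes 0.05 s, during which the arm holds its last target. There are 200 camera calls.

TASK

Put the steel tray with the four vials away in the empty bay under the low counter riser: pushing only with the fingertips or the outside of the fingers, nudge it square in front of the bay and slide it along the counter into the bay until it is fully home against the back panel. Never lift or tip the tray; the vial caps pass only just beneath the shelf, so all four vials must stay standing in it. Leave the other tray and everything else where they are.

Things in the scene. Friction and masses are not known exactly. Their poses are not given: they have to be found in the camera images.
- tray: open steel tray with four vials, on the counter in front of the riser: 200 mm long (its x), 110 mm wide (y), walls 30 mm high, 3 mm thick, floor 3 mm, a 21 mm high partition across the middle; about 0.4 kg empty, slides at a push of 1 to 6 N. Origin: centre of its underside; +x points to the end with the vials, which faces the riser at the start within 0.35 rad; the other half is empty
- riser: low metal riser fixed to the counter (counter top z = 0): 165 mm deep (its x), 278 mm wide (y), 70 mm high; a shelf plate on three 6 mm upright panels, 6 mm back panel. Under it two bays side by side, each 130 mm wide, 159 mm deep, 60 mm high inside, centred 68 mm either side of the middle. Origin: centre of its footprint; +x points from the open front to the back
- empty_bay (a point): on the counter at the middle of the mouth of the empty bay (thin paper liner inside), in the plane of the riser's open front; its x axis points straight into the bay, like the riser's. The back panel is 159 mm further in; a tray fully home has its centre 59 mm further in than this point and sticks out 41 mm in front
- vial0: amber glass vial with a metal cap, 24 mm across, 50 mm tall, loose, standing on the tray's floor in the half towards the riser; its top is 53 mm above the counter, so it passes 7 mm beneath the shelf plate. Origin: centre of its underside, z axis up
- vial1: amber glass vial with a metal cap, 24 mm across, 50 mm tall, loose, standing on the tray's floor in the half towards the riser; its top is 53 mm above the counter, so it passes 7 mm beneath the shelf plate. Origin: centre of its underside, z axis up
- vial2: amber glass vial with a metal cap, 24 mm across, 50 mm tall, loose, standing on the tray's floor in the half towards the riser; its top is 53 mm above the counter, so it passes 7 mm beneath the shelf plate. Origin: centre of its underside, z axis up
- vial3: amber glass vial with a metal cap, 24 mm across, 50 mm tall, loose, standing on the tray's floor in the half towards the riser; its top is 53 mm above the counter, so it passes 7 mm beneath the shelf plate. Origin: centre of its underside, z axis up
- full_tray: the other steel tray, 200 x 110 x 30 mm, full of packets, already home in the other bay of the riser; its near 40 mm stick out. Origin: centre of its underside
- glove_box: white and blue glove carton, 105 x 180 x 70 mm, on top of the riser near its back, its front at least 38 mm behind the riser's front edge. Origin: centre of its underside
- gauze_roll: white gauze roll, 48 mm across, 60 mm tall, upright on top of the riser. Origin: centre of its underside
- tape_roll: brown ring of tape, 64 mm across, 25 mm high, flat on the counter between the tray and the robot. Origin: centre of its underside
- bowl: small round steel bowl, 84 mm across, 38 mm high, on the counter on the robot side of the tray. Origin: centre of its underside
- syringe_box: white and yellow carton, 75 x 130 x 60 mm, on the counter. Origin: centre of its underside
- plaster_box: white and green carton, 60 x 90 x 55 mm, on the counter. Origin: centre of its underside
- marker: white marker pen with black cap, 120 mm long, lying on the counter. Origin: its middle, at its underside

How it is judged:
At the end, for the whole second after the job is handed in: The tray lies flat on the counter in the empty bay, at rest, square with the riser (within 0.12 rad), not more than 8 mm short of the back panel and within 13 mm of the middle of the bay, and all four vials stand upright in it (within 0.15 rad) (x of tray in the frame of empty_bay between 0.051 and 0.064 m and y of tray in the frame of empty_bay between -0.013 and 0.013 m and angle between the x axis of tray and the x axis of riser, either way round below 0.12 rad and height (world z) of tray below 0.004 m and angle between tray's own z axis and vertical below 0.03 rad and linear speed of tray below 0.01 m/s and angle between each of vial0, vial1, vial2, vial3's own z axis and vertical below 0.15 rad and x of vial0 in the frame of tray between -0.1 and 0.1 m and y of vial0 in the frame of tray between -0.055 and 0.055 m and z of vial0 in the frame of tray between 0 and 0.008 m and x of vial1 in the frame of tray between -0.1 and 0.1 m and y of vial1 in the frame of tray between -0.055 and 0.055 m and z of vial1 in the frame of tray between 0 and 0.008 m and x of vial2 in the frame of tray between -0.1 and 0.1 m and y of vial2 in the frame of tray between -0.055 and 0.055 m and z of vial2 in the frame of tray between 0 and 0.008 m and x of vial3 in the frame of tray between -0.1 and 0.1 m and y of vial3 in the frame of tray between -0.055 and 0.055 m and z of vial3 in the frame of tray between 0 and 0.008 m); the robot touches nothing.
It fails at once if the tray is lifted off the counter (height (world z) of tray above 0.01 m).
It fails at once if the tray is tipped by more than about 6 degrees (angle between tray's own z axis and vertical above 0.1 rad).
It fails at once if a vial tips over (leans more than about 30 degrees) or is lifted (angle between any of vial0, vial1, vial2, vial3's own z axis and vertical above 0.52 rad or height (world z) of any of vial0, vial1, vial2, vial3 above 0.02 m).
It fails at once if the other tray is shifted more than 20 mm (distance of full_tray from where it was at the start of the episode above 0.02 m).
It fails at once if one of the other things is moved more than 30 mm (distance of any of glove_box, gauze_roll, tape_roll, bowl, syringe_box, plaster_box, marker from where it was at the start of the episode above 0.03 m).
It also fails if it takes over 58 s, if anything falls off the work surface, if the arm or the gripper's body presses on something with over 40 N, if the wrist force passes 120 N, or if a joint passes its speed limit or range.

## Working session

There is one attempt and no reset: what is moved stays moved. The work goes in short steps, each a Python script; the robot and the scene stay as the last script left them, time stands still between calls to the robot, and variables do not carry over. Pictures are saved under pics/ and viewed, about 8 in all and at most 12, crops included, and the job is handed in when it is done.

```bash
mkdir -p pics; cat > h.py <<'E'
import numpy as np, cv2
from cell import bot, imaging, sign_off
def cam(n):
    c=imaging.camera(n); f=240/np.tan(np.radians(c["fovy"])/2)
    v,u=np.mgrid[0:480,0:640]; z=c["range_z"]
    P=np.stack([(u-c["cx"])/f*z,(v-c["cy"])/f*z,z,np.ones_like(z)],-1)@np.array(c["cam_to_world"]).T
    P=P[...,:3].copy(); P[z==0]=np.nan
    return c["color"],P
def save(n,im): cv2.imwrite("pics/"+n,cv2.cvtColor(im,cv2.COLOR_RGB2BGR))
E
python3 - <<'E'
from h import *
print(bot.read_time(),bot.read_orientation())
for n in("scene","top"):
    c,P=cam(n); save(n+"0.png",c); np.save(n+"P.npy",P)
    print(n,P[240,320])
    for t in "tray riser vial0 full_tray glove_box gauze_roll tape_roll bowl syringe_box plaster_box marker".split():
        for d in imaging.boxes_of(n,t)[:(4 if t=="vial0" else 2)]:
            l,tp,w,h=map(int,d["extent"]); q=P[tp:tp+h,l:l+w].reshape(-1,3); q=q[(q[:,2]>.012)]
            print(t,round(d["score"],2),[l,tp,w,h],np.nanpercentile(q,[3,97],axis=0).round(3).tolist() if len(q) else "")
E
```

```text
0.0 [-3.49821337e-04  1.79411753e-01  9.83773592e-01 -9.05935084e-04]
scene [ 0.36096378 -0.04895481  0.00289863]
tray 0.93 [272, 269, 121, 72] [[0.533, -0.186, 0.013], [0.679, 0.016, 0.052]]
riser 0.94 [412, 223, 147, 113] [[0.485, 0.116, 0.018], [0.899, 0.288, 0.179]]
riser 0.66 [440, 194, 98, 78] [[0.491, 0.147, 0.069], [0.718, 0.279, 0.142]]
vial0 0.67 [329, 277, 13, 24] [[0.54, -0.08, 0.013], [0.586, -0.06, 0.053]]
vial0 0.66 [345, 286, 13, 23] [[0.564, -0.062, 0.015], [0.63, -0.034, 0.054]]
vial0 0.63 [362, 279, 14, 21] [[0.548, -0.016, 0.013], [0.611, 0.001, 0.053]]
vial0 0.61 [346, 267, 16, 21] [[0.525, -0.039, 0.014], [0.565, -0.006, 0.053]]
full_tray 0.6 [393, 241, 46, 49] [[0.475, 0.091, 0.014], [0.587, 0.154, 0.07]]
glove_box 0.97 [439, 193, 96, 80] [[0.491, 0.145, 0.069], [0.716, 0.279, 0.142]]
glove_box 0.42 [363, 277, 13, 23] [[0.545, -0.016, 0.013], [0.611, 0.001, 0.053]]
bowl 0.87 [209, 228, 40, 28] [[0.312, -0.287, 0.013], [0.391, -0.215, 0.038]]
syringe_box 0.96 [118, 223, 72, 52] [[0.229, -0.47, 0.014], [0.398, -0.343, 0.061]]
plaster_box 0.84 [93, 284, 58, 46] [[
[... 737 characters left out ...]
] [[0.491, 0.094, 0.014], [0.569, 0.14, 0.069]]
full_tray 0.7 [309, 305, 30, 33] [[0.334, -0.117, 0.02], [0.391, -0.064, 0.028]]
glove_box 0.79 [115, 162, 70, 100] [[0.486, 0.184, 0.073], [0.66, 0.285, 0.144]]
gauze_roll 0.79 [136, 131, 31, 28] [[0.685, 0.213, 0.068], [0.733, 0.281, 0.133]]
tape_roll 0.96 [309, 303, 32, 35] [[0.334, -0.119, 0.019], [0.392, -0.064, 0.028]]
bowl 0.64 [384, 307, 40, 39] [[0.313, -0.286, 0.013], [0.387, -0.211, 0.04]]
syringe_box 0.57 [442, 300, 75, 46] [[0.319, -0.461, 0.025], [0.393, -0.336, 0.063]]
plaster_box 0.64 [476, 222, 52, 35] [[0.493, -0.496, 0.02], [0.552, -0.412, 0.058]]
marker 0.54 [440, 161, 49, 27] [[0.636, -0.433, 0.012], [0.686, -0.342, 0.017]]
```

```bash
python3 - <<'E'
from h import *
P=np.load("topP.npy"); X,Y,Z=P[...,0],P[...,1],P[...,2]
def rect(m,name):
    q=P[m][:,:2].astype(np.float32); r=cv2.minAreaRect(q); print(name,len(q),r, cv2.boxPoints(r).round(3).tolist())
with np.errstate(invalid='ignore'):
    rect((Z>.062)&(Z<.078)&(Y>.08)&(Y<.32)&(X>.4),"shelf")
    rect((Z>.02)&(Z<.038)&(X>.5)&(X<.7)&(Y>-.2)&(Y<.04),"tray")
    rect((Z>.01)&(Z<.05)&(Y>.08)&(Y<.15)&(X<.6)&(X>.45),"ft")
im=cv2.imread("pics/top0.png")[110:300,90:440]; cv2.imwrite("pics/c0.png",cv2.resize(im,None,fx=2.2,fy=2.2,interpolation=2))
E
```

```text
shelf 6042 ((0.7078526020050049, 0.22432994842529297), (0.21962006390094757, 0.49699485301971436), 85.38517761230469) [[0.45100000500679016, 0.13500000536441803], [0.9470000267028809, 0.0949999988079071], [0.9639999866485596, 0.3140000104904175], [0.4690000116825104, 0.3540000021457672]]
tray 890 ((0.6004985570907593, -0.08236976712942123), (0.11218225955963135, 0.2017257809638977), 18.867013931274414) [[0.5149999856948853, -0.004999999888241291], [0.5799999833106995, -0.19599999487400055], [0.6859999895095825, -0.1599999964237213], [0.6209999918937683, 0.03099999949336052]]
ft 967 ((0.5302518010139465, 0.11835505068302155), (0.0510902926325798, 0.1380293071269989), 88.55265045166016) [[0.460999995470047, 0.0949999988079071], [0.5989999771118164, 0.09099999815225601], [0.6000000238418579, 0.1420000046491623], [0.4620000123977661, 0.1459999978542328]]
```

View pics/c0.png

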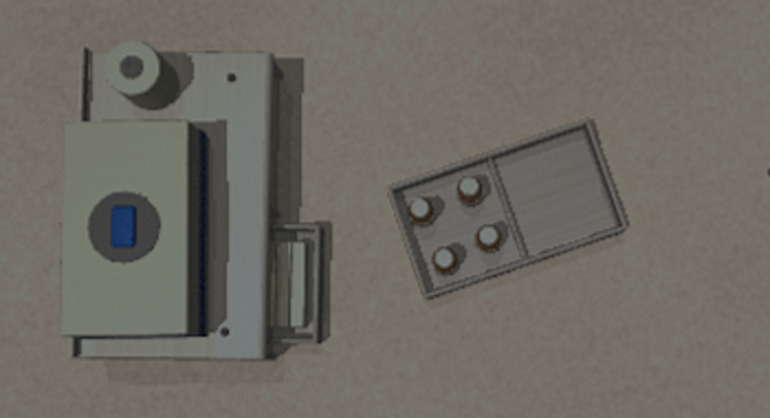

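```bash
cat >> h.py <<'E'
def rise(P):
    Z=P[...,2]
    with np.errstate(invalid='ignore'): m=((Z>.062)&(Z<.077)&(P[...,1]>.08)&(P[...,1]<.33)).astype(np.uint8)
    m=cv2.morphologyEx(m,cv2.MORPH_OPEN,np.ones((3,3),np.uint8))
    n,l,s,_=cv2.connectedComponentsWithStats(m); k=1+s[1:,4].argmax()
    return P[l==k]
def tray(P,lo=.02,hi=.038):
    X,Y,Z=P[...,0],P[...,1],P[...,2]
    with np.errstate(invalid='ignore'): m=(Z>lo)&(Z<hi)&(X>.45)&(X<.75)&(Y>-.22)&(Y<.085)
    q=P[m][:,:2].astype(np.float32); (c,s,a)=cv2.minAreaRect(q)
    a=np.radians(a+(90 if s[0]<s[1] else 0)); a=(a-np.pi/2+np.pi/2)%np.pi
    return np.array(c),np.array(s),a
E
python3 - <<'E'
from h import *
P=np.load("topP.npy")
q=rise(P); print(len(q),cv2.minAreaRect(q[:,:2].astype(np.float32)),np.nanmedian(q[:,2]))
# front edge: per x bin min y
x=q[:,0]; b=np.arange(x.min()+.01,x.max()-.01,.006)
e=np.array([[t,q[abs(x-t)<.004,1].min()] for t in b]); print(e.round(3)[::4].tolist()); print(np.polyfit(e[:,0],e[:,1],1))
f=np.median(e[:,1])
for t in (.005,.01,.02,.03): 
    s=q[abs(q[:,1]-f-t)<.004]; print(t,s[:,0].min(),s[:,0].max())
print(tray(P))
P=np.load("sceneP.npy"); print(tray(P)); q=rise(P); print(cv2.minAreaRect(q[:,:2].astype(np.float32)))
E
```

```text
5590 ((0.6008123159408569, 0.2147369384765625), (0.16777493059635162, 0.2783393859863281), 88.98561096191406) 0.0699259273254999
[[0.471, 0.134], [0.495, 0.134], [0.519, 0.133], [0.543, 0.132], [0.567, 0.133], [0.591, 0.132], [0.615, 0.131], [0.639, 0.131], [0.663, 0.13], [0.687, 0.13], [0.711, 0.129]]
[-0.01906113  0.14311517]
0.005 0.46114604212079713 0.7367669841858699
0.01 0.4611837728108043 0.7367836936014052
0.02 0.46125336421122576 0.7368021395166688
0.03 0.4613153847922902 0.737307646600668
(array([ 0.60049856, -0.08236977]), array([0.11218226, 0.20172578]), np.float64(1.9000878399152743))
(array([ 0.60081023, -0.08463281]), array([0.11593933, 0.20341848]), np.float64(1.8887416751175872))
((0.6018251776695251, 0.2119389772415161), (0.1692802757024765, 0.281615674495697), 89.13658905029297)
```

```bash
cat >> h.py <<'E'
from scipy.spatial.transform import Rotation as R
TH=np.radians(88.95); U=np.array([np.cos(TH),np.sin(TH)]); L=np.array([np.sin(TH),-np.cos(TH)]); M=np.array([.6675,.130])
def W(s,l,z): return [*(M+s*U+l*L),z]          # bay frame (s in, l to the right) -> world
def B(p): d=np.asarray(p)[:2]-M; return np.array([d@U,d@L])
def ori(th):                                   # tool down, jaws along th
    y=np.array([np.cos(th),np.sin(th),0]); z=np.array([0,0,-1.]); m=np.stack([np.cross(y,z),y,z],1)
    q=R.from_matrix(m).as_quat(); return [q[3],q[0],q[1],q[2]]
def look(name=None):
    c,P=cam("top"); t=tray(P,hi=.034); s=B(t[0]).round(4); print("tray s,l",s,"size",t[1].round(3),"tilt deg",round(np.degrees(t[2]-TH),2),"t",round(bot.read_time(),1))
    if name: save(name,cv2.resize(c[110:360,90:440],None,fx=2.2,fy=2.2,interpolation=2))
    return t
E
python3 - <<'E'
from h import *
o=ori(TH); bot.gripper_to(.07)
bot.goto(W(-.20,-.17,.25),o); bot.movel(W(-.20,-.17,.01),v=.15)
print(bot.read_time(),bot.read_tool_pos(),bot.read_wrist_force())
for l in (-.14,-.11,-.085,-.072):
    bot.movel(W(-.20,l,.01),v=.04); print(l,np.round(bot.read_wrist_force(),1))
bot.movel(W(-.20,-.10,.01),v=.08); bot.movel(W(-.20,-.16,.12),v=.2)
look("a1.png")
E
```

```text
6.1 [ 0.49455972 -0.06707887  0.01079045] [-1.17954802  0.40136506  0.13063183]
-0.14 [-0.7  0.9 -1.2]
-0.11 [-0.1  0.4  0.7]
-0.085 [ 0.1  0.4 -1.4]
-0.072 [0.1 0.1 0.4]
tray s,l [-0.2319 -0.0074] size [0.2   0.112] tilt deg 0.09 t 10.5
```

View pics/a1.png

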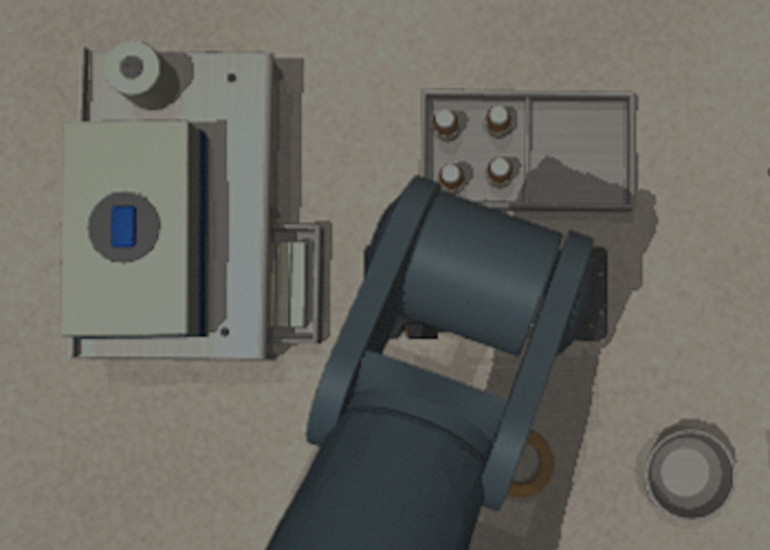

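```bash
python3 - <<'E'
from h import *
bot.movel(W(-.215,-.11,.01),v=.15); bot.movel(W(-.215,-.0645,.01),v=.04)
bot.movel(W(-.215,-.10,.01),v=.1); bot.movel(W(-.24,-.13,.14),v=.2)
look()
cand=[t for t in (TH-np.pi/2,TH+np.pi/2)]
qs=[bot.inverse_kinematics(W(-.37,0,.14),ori(t)) for t in cand]; q0=bot.read_q()
print(np.round(q0,2),[None if q is None else np.round(q,2) for q in qs])
k=min((i for i in (0,1) if qs[i] is not None),key=lambda i:np.abs(np.array(qs[i])-q0).max()); print(k)
bot.goto(W(-.37,0,.14),ori(cand[k])); bot.movel(W(-.37,0,.01),v=.15)
t=look("a2.png"); s=B(t[0])
bot.movel(W(-.245,s[1]*0,.01),v=.04); print(np.round(bot.read_wrist_force(),1))
bot.movel(W(-.28,0,.01),v=.1); bot.movel(W(-.34,0,.08),v=.2)
look("a3.png")
E
```

```text
tray s,l [-0.2321 -0.0006] size [0.2   0.111] tilt deg 0.56 t 14.1
[-0.41  0.07  1.88  0.    1.19 -1.96] [array([-0.51,  0.42,  1.46, -0.  ,  1.26, -0.49]), array([-0.51,  0.42,  1.46, -0.  ,  1.26,  2.65])]
0
tray s,l [-0.226  -0.0017] size [0.187 0.113] tilt deg 0.75 t 16.5
[ 1.1 -4.6  1.2]
tray s,l [-0.1397 -0.0007] size [0.189 0.113] tilt deg 0.21 t 20.9
```

View pics/a3.png

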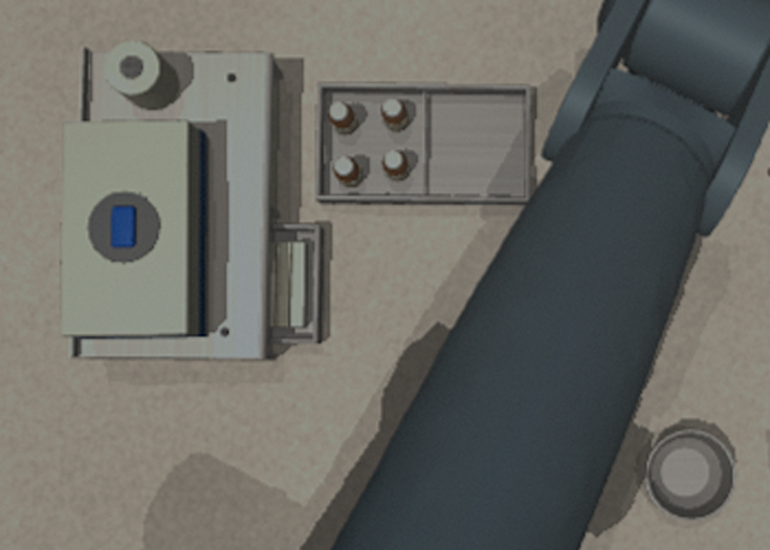

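```bash
python3 - <<'E'
from h import *
for n in("top","scene"):
    c,P=cam(n); Z=P[...,2]
    with np.errstate(invalid='ignore'):
        q=rise(P); b=np.stack([(q[:,:2]-M)@U,(q[:,:2]-M)@L],1)
        for s in (.01,.02): k=abs(b[:,0]-s)<.006; print(n,"riser l",s,b[k,1].min().round(4),b[k,1].max().round(4))
        p=P.reshape(-1,3); p=p[(p[:,2]>.024)&(p[:,2]<.033)]; t=np.stack([(p[:,:2]-M)@U,(p[:,:2]-M)@L],1)
        t=t[(t[:,0]>-.27)&(t[:,0]<-.01)&(abs(t[:,1])<.075)]; 
        for s in (-.21,-.17,-.13,-.09,-.06): k=abs(t[:,0]-s)<.01; print("  tray",s,t[k,1].min().round(4),t[k,1].max().round(4)) if k.any() else 0
        print("  s range",t[:,0].min(),t[:,0].max())
    if n=="top":
        cv2.imwrite("pics/z.png",cv2.resize(cv2.cvtColor(c,4)[120:290,200:340],None,fx=4.5,fy=3.5,interpolation=0)[:600])
    else: save("s1.png",cv2.resize(c[180:360,260:580],None,fx=2.5,fy=2.5,interpolation=2))
E
```

```text
top riser l 0.01 -0.2066 0.0693
top riser l 0.02 -0.2066 0.0693
  tray -0.21 -0.0569 0.0541
  tray -0.17 -0.0565 0.0532
  tray -0.13 -0.0569 0.0528
  tray -0.09 -0.0572 0.054
  tray -0.06 -0.0573 0.0547
  s range -0.23440746033276347 -0.032956685813355764
scene riser l 0.01 -0.2061 0.0723
scene riser l 0.02 -0.2077 0.0723
  tray -0.21 -0.057 0.0565
  tray -0.17 -0.0579 0.0561
  tray -0.13 -0.0583 0.056
  tray -0.09 -0.056 0.0556
  tray -0.06 -0.0572 0.0561
  s range -0.23822458933440516 -0.0359293367658952
```

View pics/s1.png

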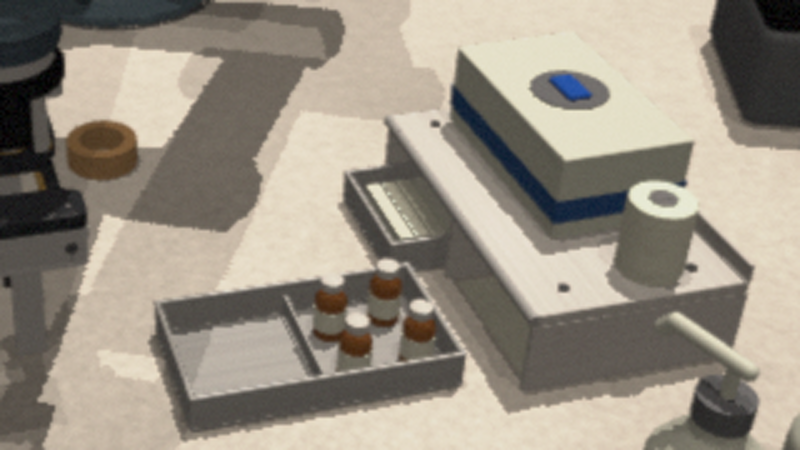

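The tray stands square (under 0.3°) and within 2 mm of the bay centre, with all four vials upright at about (330-420, 265-360). I'll push it in now.

```bash
python3 - <<'E'
from h import *
bot.movel(W(-.27,.001,.01),v=.15)
for s in (-.19,-.14,-.10,-.062): bot.movel(W(s,.001,.01),v=.04); print(s,np.round(bot.read_wrist_force(),1))
for s in np.arange(-.060,-.044,.0015):
    bot.movel(W(s,.001,.01),v=.015); f=np.array(bot.read_wrist_force()); print(round(s,4),B(bot.read_tool_pos()).round(4),f.round(1))
    if -f[1]>14: break
bot.movel(W(s-.06,.001,.01),v=.1); bot.movel(W(s-.17,0,.15),v=.2)
print(bot.read_time())
for n in("top","scene"):
    c,P=cam(n); p=P.reshape(-1,3)
    with np.errstate(invalid='ignore'): p=p[(p[:,2]>.022)&(p[:,2]<.034)]
    t=np.stack([(p[:,:2]-M)@U,(p[:,:2]-M)@L],1); t=t[(t[:,0]>-.1)&(t[:,0]<-.004)&(abs(t[:,1])<.068)]
    print(n,"s min",t[:,0].min(),"l",t[:,1].min(),t[:,1].max(),[t[abs(t[:,1]-l)<.008,0].min().round(4) for l in(-.04,-.02,0,.02,.04)])
    save("f_"+n+".png",cv2.resize(c[110:360,90:440] if n=="top" else c[180:360,260:580],None,fx=2.2,fy=2.2,interpolation=2))
E
```

```text
-0.19 [-0.5 -2.9  0.1]
-0.14 [-0.3 -1.4  0.8]
-0.1 [-0.3 -1.4  1. ]
-0.062 [-1.3  0.1  0.2]
-0.06 [-0.0601  0.0009] [-0.6 -3.1  0.5]
-0.0585 [-0.0585  0.001 ] [ 0.3 -3.1 -0.3]
-0.057 [-0.0569  0.001 ] [ 0.3 -2.  -0.2]
-0.0555 [-0.0553  0.001 ] [ 0.9 -1.8 -1.8]
-0.054 [-0.0538  0.001 ] [ 0.9 -2.1 -1.2]
-0.0525 [-0.0523  0.001 ] [ 0.2 -2.2 -1.6]
-0.051 [-0.0508  0.001 ] [ 0.2 -1.7 -0.4]
-0.0495 [-0.0493  0.0009] [ 0.7 -1.9 -1.1]
-0.048 [-0.0478  0.001 ] [-0.3 -1.3 -1.3]
-0.0465 [-0.0475  0.001 ] [ 0.9 -5.9 -1.6]
-0.045 [-0.0474  0.001 ] [-0.3 -9.8 -0.9]
32.2083
top s min -0.0376449154073845 l -0.05697523916221231 0.05498781182702024 [np.float64(-0.0367), np.float64(-0.0372), np.float64(-0.037), np.float64(-0.0376), np.float64(-0.0375)]
scene s min -0.04089862445857778 l -0.059000266681416585 0.05594350875832512 [np.float64(-0.0407), np.float64(-0.0409), np.float64(-0.0402), np.float64(-0.0401), np.float64(-0.0401)]
```

View pics/f_scene.png

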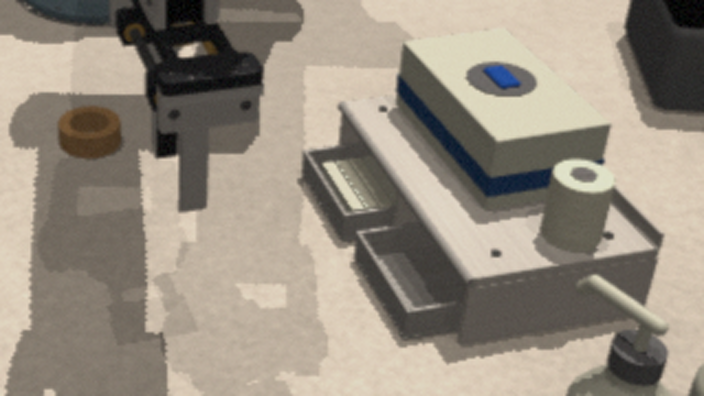

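View pics/f_top.png

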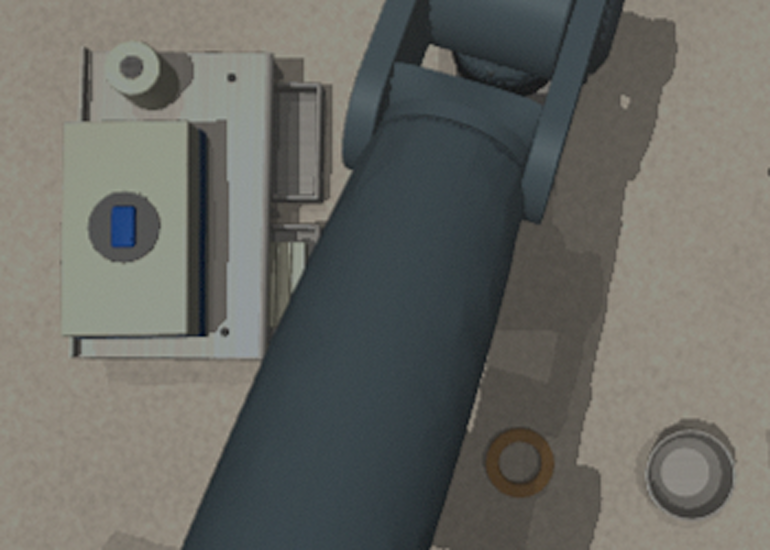

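The tray sits firmly against the back panel. It sticks out level with the other tray, is square and centred, and the robot is clear of everything.

```bash
python3 -c "
from h import *
bot.pause(.5); sign_off()"
```

```text
the job is handed in; nothing more can be done
```

The tray is in the empty bay, pushed home against the back panel, and I handed the job in at about 33 s of the 58 s allowed. I turned and shifted it square with two-finger pushes on its long side. Then I pushed it in from behind with both fingertips.

**Last checks:**
- **Depth:** the tip stopped advancing and the push force rose from about 2 N to 10 N, so the tray met a solid stop. Its end sticks out 37 mm by the top camera and 41 mm by the scene camera; 41 mm is nominal. That puts the tray centre about 59–63 mm in, inside the 51–64 mm limit, though the top-camera reading is near the upper end.
- **Position and angle:** the tray is within about 2 mm of the bay's middle and within 0.02 rad of square.
- **Surroundings:** in the last pictures the other tray and the things in view looked unmoved. I did not re-measure them, and the syringe box, plaster box and marker were outside the frame.

**Not checked directly:** the vials are hidden under the shelf at the end. They stood upright just before entry, and the push force stayed at 3 N or less until the stop, so nothing seems to have caught.

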